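# Set up the condiment carousel on the café bar

## Task

First lay the loose wooden rail flat on the counter, flush against the front edge of the carousel's base board (the side towards the robot) and centred along it, and let go of it. Then turn the carousel by its top handle until the square jar faces the front, straight towards the middle of the rail, and finish while still gripping the handle so that the turntable is held still. Leave everything else on the counter where it is and the rail flush.

Things in the scene. Friction and masses are not known exactly. Their poses are not given: they have to be found in the camera images.
- board: Dark wood base board, fixed to the counter, 16 mm thick. Origin on the counter under the turntable's axle, z up. Its own -x is the FRONT (roughly towards the robot, yaw within 0.3 rad). In its own frame it spans x = -140 mm (the straight front edge, along y) to +115 mm and y = -130 to +130 mm.
- front_edge (a point): Middle of the upper front edge of the base board: board frame (-140, 0, 16) mm.
- turntable: Wooden disc, 200 mm across, top 32 mm above the counter, turning freely and endlessly on the axle over the board's origin; stays where left (0.03 N m friction). Carries 4 white jars, 90 degrees apart, 62 mm from the axle, tops at 112 mm: 3 round, 1 square, standing to its own -x. Origin on the axle at counter height, z up. Square jar faces front when its yaw equals the board's.
- square_jar (a point): Centre of the top of the square jar's lid: turntable frame (-62, 0, 112) mm. The jar is 48 x 48 mm, the only one of the four that is not round.
- rail: Loose straight dark wood rail on the counter, about 220 g: a strip 24 mm wide (its x), 240 mm long (its y), 16 mm high, with a grip rib on its middle, 16 mm wide (x), 70 mm long (y), 16 to 58 mm above its underside. Same both ways round. Origin: centre of its underside, z up. Flush against the board, its centre line is 152 mm in front of the axle.
- rail_end_a (a point): End of the rail's centre line on its underside: rail frame (0, 120, 0) mm.
- rail_end_b (a point): Other end of the rail's centre line: rail frame (0, -120, 0) mm.
- shaker: Small white salt shaker with steel cap, 34 mm across, 70 mm high, loose on a rear corner of the base board (leave alone). Origin: centre of its underside.
- pick_pot: Small white open pot, 36 mm across, 50 mm high, loose on the other rear corner of the base board (leave alone). Origin: centre of its underside.
- espresso_cup: White cup with handle, 64 mm across, 55 mm high, on the counter between robot and carousel (leave alone). Origin: centre of its underside.
- coasters: Pile of round cork coasters, 80 mm across, 24 mm high, on the counter beyond the rail (leave alone). Origin: centre of its underside.
- tumbler: Drinking glass, 74 mm across, 90 mm high, beyond and to the right of the carousel (leave alone). Origin: centre of its underside.
- sugar_bowl: Bowl, 100 mm across, 50 mm high, on the left (leave alone). Origin: centre of its underside.
- teaspoon: Steel spoon, 150 mm long, lying flat beyond the rail (leave alone). Origin near the middle of its underside.
- handle (a point): Middle of the carousel's top handle, on the axle, 160 mm above the counter: a wooden bar on a steel post, 70 mm long (turntable x, along the line axle to square jar), 14 mm thick (turntable y), from 143 to 177 mm above the counter; turns with the turntable.

How it is judged:
On the way, in this order (a step that is already met when the one before it is completed fails the run):
1. the rail lies flat and flush against the board's front edge, centred, and is let go (x of rail_end_a in the frame of board between -0.156 and -0.146 m and height (world z) of each of rail_end_a, rail_end_b below 0.004 m and x of rail_end_b in the frame of board between -0.156 and -0.146 m and y of rail in the frame of board between -0.025 and 0.025 m and angle between rail's own z axis and vertical below 0.05 rad and contact force between the fingers and rail below 0.1 N), for 0.2 s.
2. the square jar faces the front with the turntable gripped and still (x of square_jar in the frame of board below -0.05 m and y of square_jar in the frame of board between -0.009 and 0.009 m and angular speed of turntable below 0.05 rad/s and contact force between the fingers and turntable above 3 N and horizontal distance between the grasp point and turntable below 0.04 m and height (world z) of the grasp point between 0.13 and 0.2 m), for 0.3 s.
At the end, for the whole second after the job is handed in: Rail flat on the counter, both ends within 4 mm of flush, centred within 25 mm, not touched. Square jar within 9 mm (8 degrees) of straight front, turntable under 0.05 rad/s, fingers at the handle (TCP within 40 mm of the axle, 130-200 mm up) pressing it with over 3 N (all of step 1 and all of step 2); the arm keeps its last pose, push and grip.
It fails at once if a bystander is shoved more than 30 mm from its place (distance of any of shaker, pick_pot, espresso_cup, coasters, tumbler, sugar_bowl, teaspoon from where it was at the start of the episode above 0.03 m).
It also fails if it takes over 72 s, if anything falls off the work surface, if the arm or the gripper's body presses on something with over 40 N, if the wrist force passes 120 N, or if a joint passes its speed limit or range.

## Robot

A 6-joint arm with a two-finger parallel gripper is mounted at the origin on the work surface. World frame = base frame: x ahead of the robot, y to its left, z up, the work surface at z = 0. Lengths are in m, angles in rad, forces in N, time in s.
With the tool pointing down it reaches from about 0.35 to 0.725 m from the base axis. Payload 6 kg.
Tool frame: the origin (TCP) lies between the finger pads, 19 mm behind the fingertips; this is the grasp point; z points along the fingers, y is the direction in which the jaws open and shut (so a half turn about z gives the same grasp; the last joint's range is limited). The gripper opens to 85 mm and grips with 20 to 120 N. Pads are 22 mm wide; open, the fingers measure 114 mm over their backs; the gripper's body (76 mm by 85 mm) begins 54 mm behind the grasp point. The pads swing forward as they close: fully open they stand 13 mm farther back than shut.
Start: joints at [1.508, 0.04, 0.085, 0, -1.615, -0.334], TCP at [0.232, 0.553, 0.25] pointing down, gripper open.
Joint ranges: [-2.56, 2.56], [-1.29, 2.01], [-1.08, 1.49], [-3.29, 1.98], [-2.81, -0.18], [-2.99, 2.99]. Speed limits (rad/s): [2.57, 2.57, 3.01, 3.14, 3.14, 3.14].

## Interface

Orientations are given as a unit quaternion [x, y, z, w].
In Python, from workcell import state, vision, order gives the robot as it stands.
- The arm moves only by the tool step_arm, never from a script. Its argument "rows" is a list of rows, each a list of 3 entries, a list of its own where there are three numbers: the opening, from 0 (shut) to 1 (fully open), then the shift along the world's x, y, z in m, then the turn about the world's z in rad. In form: [[fingers, [tx, ty, tz], turn], ...]. A call has 1 to 20 rows; each row is the pose to reach, as a shift and turn from the pose measured when the call began; what a row does not reach only later rows make up. A row lasts 1/8 s, in which the tool goes at most 62.5 mm and 10.7 degrees, less where a joint would pass 70% of its speed; a pose out of reach is approached as far as the arm can. A call with a gripper value outside its range is refused whole. The fingers move at their own pace and stop on an object; the grip force is fixed at half the most. Time passes only in rows, so rows that repeat a pose let the fingers close. It gives the time, the measured TCP pose, the force and the opening at its end, in the units of the state.
- state(): the state, without advancing time (a new reading comes with each control period).
- vision.get_image(name): name is "side" or "top" or "wrist"; returns a dict with "image" (480x640x3 uint8, red, green, blue), "fx", "fy", "cx", "cy" (pixels), "k1" (the pictures are not rectified: a ray, as slopes to the right and down, at radius r is drawn at 1 + k1 r^2 times it, then the intrinsics apply), "xyz" and "orientation" of the camera in the world. Camera axes: x right, y up, looking along -z (the intrinsics and any distortion apply to the point x, -y, -z); pixel columns grow to the right and rows downward; lengths in m; the calibration is good to about 2 mm. A picture is of the moment at which its call begins. There is no depth.
- order.sign_off(): hands the job in, once; it reports no verdict.
The state is a dict: "t": time; "qpos": joint angles; "joint_velocities": joint speeds; "joint_efforts": joint torques, N m; "tool_pos": TCP position; "tcp_rot": TCP orientation; "contact_force": force on the tool from outside, world axes, zero at the start; "wrist_torque": the same for the moment, N m; "width": opening from 0.0 (shut) to 1.0 (fully open).
Only numpy, scipy, OpenCV 4.12 (cv2) and the standard library are available. Lean on these libraries where they do the work, as an engineer would, in place of code of your own. Each camera call takes 0.05 s, during which the arm holds its last target.

## Working session

There is one attempt and no reset: what is moved stays moved. The work goes in short steps, Python scripts to look and compute and a tool call to move; the robot and the scene stay as the last step left them, time stands still between calls to the robot, and variables do not carry over. Pictures are saved under pics/ and viewed, and the job is handed in when it is done.

Besides the shell and the picture viewer there is one more tool, called after "Emit:" by a JSON object that holds its "fn" and its "kwargs". step_arm: Moves the arm, as the interface text tells. Its arguments: {"type":"object","properties":{"rows":{"type":"array","items":{"type":"array"}}},"required":["rows"]}

```bash
ls; mkdir -p pics; cat > h.py <<'E'
import numpy as np, cv2
from scipy.spatial.transform import Rotation as R
from workcell import state, vision, order
def snap(cam,name):
    d=vision.get_image(cam); cv2.imwrite(f'pics/{name}.png',cv2.cvtColor(d['image'],cv2.COLOR_RGB2BGR))
    import pickle; pickle.dump(d,open(f'pics/{name}.pkl','wb')); return d
def load(name):
    import pickle; return pickle.load(open(f'pics/{name}.pkl','rb'))
def ray(d,u,v):
    x=(u-d['cx'])/d['fx'];y=(v-d['cy'])/d['fy']
    p=cv2.undistortPoints(np.array([[[x,y]]],float),np.eye(3),np.array([d['k1'],0,0,0,0.]))[0,0]
    w=R.from_quat(d['orientation']).apply([p[0],-p[1],-1]); return np.array(d['xyz']),w/np.linalg.norm(w)
def onz(d,u,v,z):
    o,w=ray(d,u,v); return o+w*(z-o[2])/w[2]
def proj(d,P):
    q=R.from_quat(d['orientation']).inv().apply(np.atleast_2d(P)-np.array(d['xyz']))
    x=q[:,0]/-q[:,2];y=-q[:,1]/-q[:,2];s=1+d['k1']*(x*x+y*y)
    return np.c_[x*s*d['fx']+d['cx'],y*s*d['fy']+d['cy']]
def tri(obs):
    A=np.zeros((3,3));b=np.zeros(3);rs=[ray(*o) for o in obs]
    for o,w in rs: M=np.eye(3)-np.outer(w,w);A+=M;b+=M@o
    X=np.linalg.solve(A,b); return X,[np.linalg.norm((np.eye(3)-np.outer(w,w))@(X-o)) for o,w in rs]
E
python3 - <<'E'
from h import *
for c in ['side','top','wrist']:
    d=snap(c,c+'0'); print(c,{k:d[k] for k in d if k!='image'})
print(state())
E
```

```text
pics
side {'fx': 589.6328374233924, 'fy': 589.6328374233924, 'cx': 329.0175495178578, 'cy': 229.56306811795503, 'k1': -0.008319545528169272, 'xyz': array([0.38514546, 0.85645356, 1.15589176]), 'orientation': array([-0.03618452,  0.34378224,  0.93110628, -0.11638535])}
top {'fx': 607.7351086512303, 'fy': 607.7351086512303, 'cx': 318.84142481221284, 'cy': 237.66582736721185, 'k1': -0.08072396404921976, 'xyz': array([0.42491082, 0.00969504, 1.71280893]), 'orientation': array([ 0.03519733, -0.02599672, -0.70297035,  0.70987183])}
wrist {'fx': 348.87682852412894, 'fy': 348.87682852412894, 'cx': 317.42397857274756, 'cy': 241.98020835492414, 'k1': -0.05400881250938377, 'xyz': array([0.2965641 , 0.52680238, 0.37349138]), 'orientation': array([ 0.07708634, -0.11418152,  0.82484516, -0.54831627])}
{'t': 0.15, 'qpos': array([ 1.50769035e+00,  4.06830357e-02,  8.40276686e-02, -3.06050672e-04,
       -1.61550964e+00, -3.33690458e-01]), 'joint_velocities': array([ 0.00052703, -0.00282043,  0.00219998, -0.00092207,  0.00078662,
        0.00085188]), 'joint_efforts': array([-1.67961367e-03, -3.68614626e+01,  3.47691929e+01,  6.93633556e+00,
       -4.43203171e-03, -2.08549721e-06]), 'tool_pos': array([0.23174718, 0.55318651, 0.24920209]), 'tcp_rot': array([ 9.80384632e-01, -1.97092572e-01, -5.91763918e-05,  6.98706106e-04]), 'contact_force': array([-0.49112202,  0.45023431,  0.03196295]), 'wrist_torque': array([-0.06799614,  0.00221166, -0.00232178]), 'width': 0.9975753889259643}
```

View pics/side0.png

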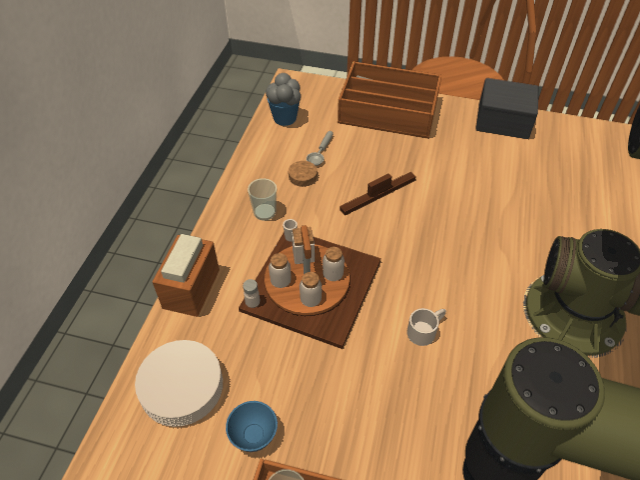

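View pics/top0.png

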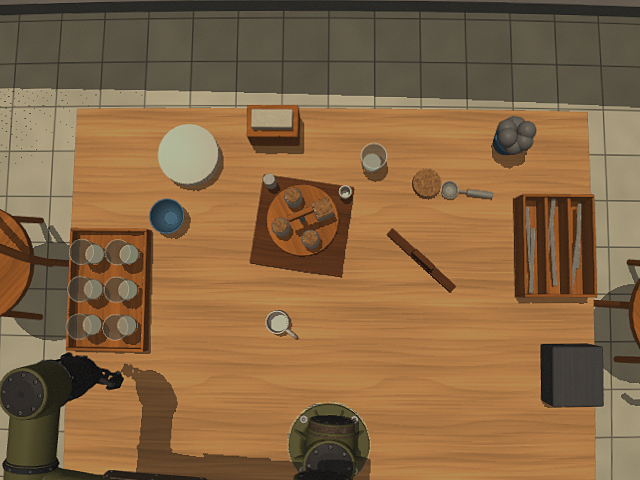

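View pics/wrist0.png

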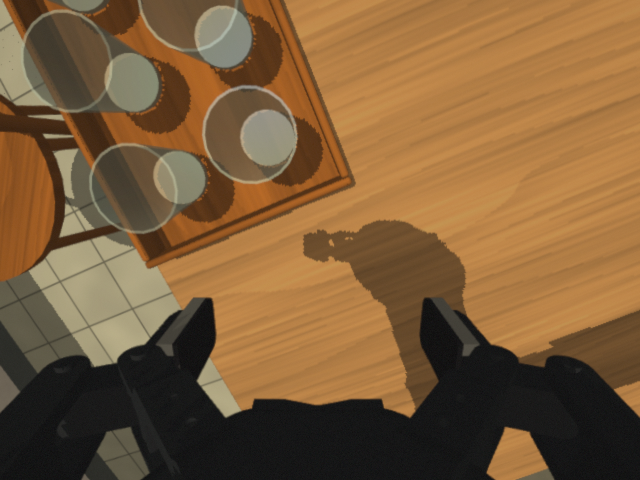

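```bash
python3 - <<'E'
from h import *
t=cv2.imread('pics/top0.png'); s=cv2.imread('pics/side0.png')
cv2.imwrite('pics/a.png',cv2.resize(t[160:300,235:385],None,fx=5,fy=4.28*5/4.28/1,interpolation=cv2.INTER_CUBIC)[:600,:750] if 0 else cv2.resize(t[165:285,240:390],None,fx=5,fy=5,interpolation=cv2.INTER_CUBIC))
cv2.imwrite('pics/b.png',cv2.resize(t[160:300,355:505],None,fx=4,fy=4,interpolation=cv2.INTER_CUBIC))
cv2.imwrite('pics/c.png',cv2.resize(s[215:350,235:385],None,fx=4.4,fy=4.4,interpolation=cv2.INTER_CUBIC))
cv2.imwrite('pics/d.png',cv2.resize(s[160:230,325:425],None,fx=7,fy=7,interpolation=cv2.INTER_CUBIC))
E
```

```text
(no output)
```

View pics/a.png

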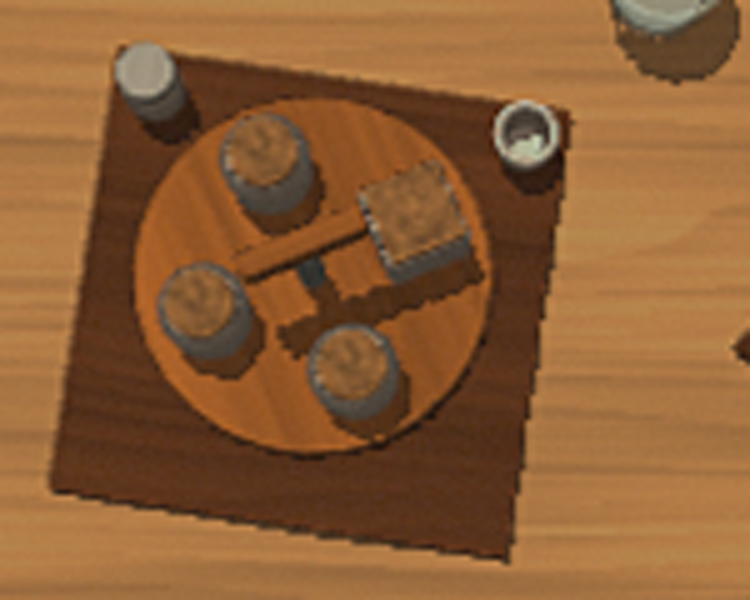

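View pics/b.png

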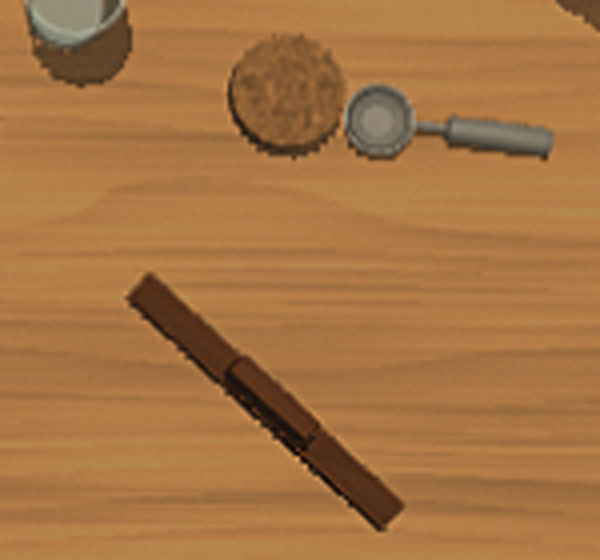

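View pics/c.png

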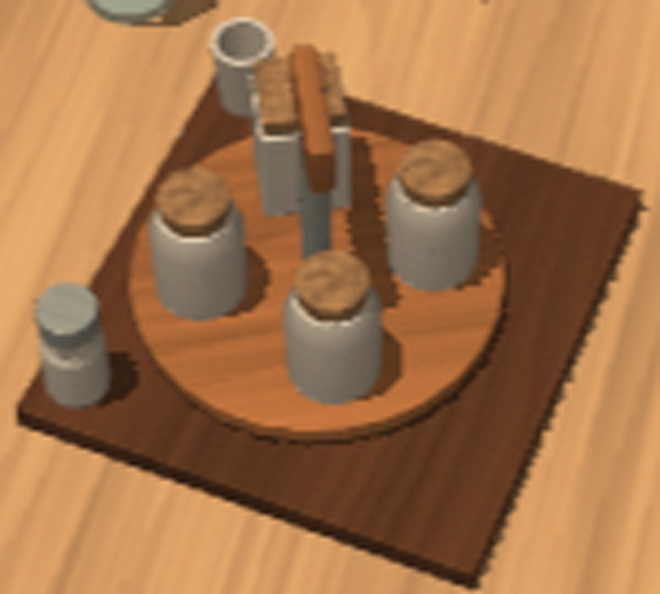

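View pics/d.png

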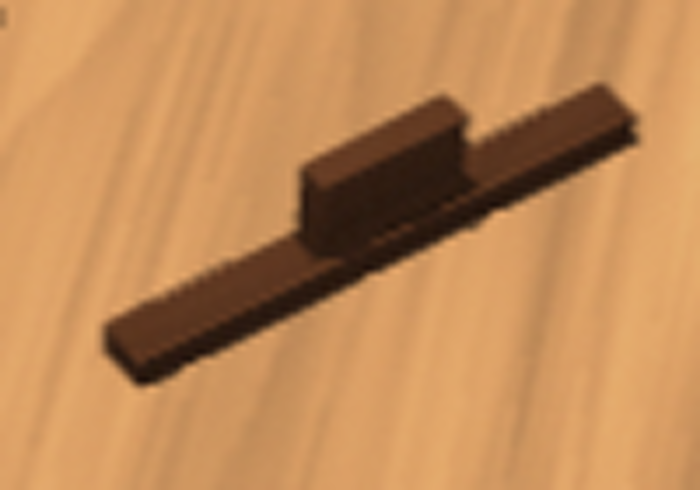

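```bash
python3 - <<'E'
from h import *
from scipy.optimize import least_squares
T=load('top0');S=load('side0')
ta=lambda U,V:(240+(U+.5)/5-.5,165+(V+.5)/5-.5)
tb=lambda U,V:(355+(U+.5)/4-.5,160+(V+.5)/4-.5)
sc=lambda U,V:(235+(U+.5)/4.4-.5,215+(V+.5)/4.4-.5)
sd=lambda U,V:(325+(U+.5)/7-.5,160+(V+.5)/7-.5)
def fit(model,obs,x0,fz=False):
    def pts(p):
        c,s=np.cos(p[2]),np.sin(p[2]); m=np.array(model)
        return np.c_[p[0]+c*m[:,0]-s*m[:,1],p[1]+s*m[:,0]+c*m[:,1],m[:,2]+(p[3] if len(p)>3 else 0)]
    def f(p):
        P=pts(p); return np.concatenate([(proj(d,P[i])-np.array(uv))[0] for d,i,uv in obs])
    r=least_squares(f,x0); return r
# tri checks
print('board FR',tri([(T,*ta(508,557)),(S,*sc(640,193))]))
print('board FL',tri([(T,*ta(50,486)),(S,*sc(475,572))]))
print('board BR',tri([(T,*ta(571,112)),(S,*sc(218,82))]))
model=[(-.14,.13,.016),(-.14,-.13,.016),(.115,-.13,.016),(.115,.13,.016)]
obs=[(T,0,ta(50,486)),(T,1,ta(508,557)),(T,2,ta(571,112)),(T,3,ta(118,47)),(S,0,sc(475,572)),(S,1,sc(640,193)),(S,3,sc(20,407))]
for x0 in ([.6,.05,-.15],[.6,.05,-.15,0]):
    r=fit(model,obs,x0); print('board',r.x,np.round(r.fun,1))
# handle ends tops: top: near end centre (-), far end over jar
print('handle end lid-side',tri([(T,*ta(363,218)),(S,*sc(306,48))]),'other',tri([(T,*ta(240,264)),(S,*sc(321,153))]))
print('sq jar lid corners top view',[onz(T,*ta(*p),.112)for p in[(360,192),(438,163),(467,232),(387,262)]])
print('sq jar ctr',onz(T,*ta(414,212),.112))
# rail rib top ends
print('rib1',tri([(T,*tb(243,362)),(S,*sd(455,108))]),'rib2',tri([(T,*tb(309,434)),(S,*sd(314,178))]))
rm=[(.012,.12,.016),(-.012,.12,.016),(-.012,-.12,.016),(.012,-.12,.016),(.008,.035,.058),(-.008,.035,.058),(-.008,-.035,.058),(.008,-.035,.058)]
robs=[(T,0,tb(150,273)),(T,1,tb(127,295)),(T,2,tb(383,526)),(T,3,tb(405,506)),
 (T,4,tb(239,358)),(T,7,tb(318,428)),(T,6,tb(305,440)),
 ]
for x0 in ([.55,-.25,.8],[.55,-.25,.8,0]):
    r=fit(rm,robs,x0); print('rail',r.x,np.round(r.fun,1))
E
```

```text
board FR (array([ 0.46411505, -0.03094023,  0.01634668]), [np.float64(0.0012730114020890117), np.float64(0.001273011402089087)])
board FL (array([0.499777  , 0.22499221, 0.02046285]), [np.float64(0.002467460314965871), np.float64(0.0024674603149662426)])
board BR (array([ 0.71926286, -0.06568383, -0.00444505]), [np.float64(0.0008129336904181408), np.float64(0.0008129336904182341)])
board [ 0.61966491  0.07720987 -0.13525893] [ 0.3  1.4  0.7  0.7  0.9  0.2  0.6  0.3 -0.6  0.9 -0.1 -0.5 -1.8  0.9]
board [ 0.6193367   0.07787432 -0.13556248  0.00263284] [-0.1  1.5  0.4  0.8  0.7  0.1  0.3  0.2 -0.5  0.6  0.1 -0.9 -1.9  0.5]
handle end lid-side (array([0.63147271, 0.04782742, 0.17887477]), [np.float64(0.0015915491379820353), np.float64(0.0015915491379819558)]) other (array([0.60702913, 0.11011892, 0.17861245]), [np.float64(0.0019514865179151802), np.float64(0.0019514865179152325)])
sq jar lid corners top view [array([0.65606577, 0.0514687 , 0.112     ]), array([0.67199042, 0.01014165, 0.112     ]), array([ 0.63512435, -0.00558353,  0.112     ]), array([0.61871455, 0.03671446, 0.112     ])]
sq jar ctr [0.64558626 0.02265339 0.112     ]
rib1 (array([ 0.50787343, -0.22418307,  0.11352389]), [np.float64(0.02506011233194682), np.float64(0.025060112331946913)]) rib2 (array([ 0.51452143, -0.28257635,  0.00783506]), [np.float64(0.02475844962121065), np.float64(0.024758449621210443)])
rail [ 0.51229935 -0.25288772 -0.73270988] [-0.4  0.  -0.4  0.8 -0.5  1.  -0.3 -0.4  1.2 -0.8  0.5 -1.  -0.1  0.4]
rail [ 0.51237794 -0.25313779 -0.73271038 -0.00156904] [-0.4  0.  -0.3  0.8 -0.5  1.  -0.3 -0.4  1.2 -0.8  0.5 -1.  -0.2  0.3]
```

Top view: board corners about (250,262), (341,276), (354,187), (263,174); the square jar at about (322,207), lid-side end of the handle, and the rail at (388,231)–(455,289). The board fit is within about 1 px, and the handle triangulates to z≈0.178 (expected 0.177). Next I move above the rail.

Emit:
{"fn": "step_arm", "kwargs": {"rows": [[1,[0.05,-0.1,0.02],-0.2],[1,[0.1,-0.2,0.02],-0.4],[1,[0.1,-0.2,0.02],-0.6],[1,[0.15,-0.35,0.02],-0.8],[1,[0.2,-0.5,0.02],-1.0],[1,[0.24,-0.65,0.02],-1.3],[1,[0.28,-0.806,0],-1.6],[1,[0.28,-0.806,0],-1.907],[1,[0.28,-0.806,0],-1.907],[1,[0.28,-0.806,0],-1.907],[1,[0.28,-0.806,0],-1.907],[1,[0.28,-0.806,0],-1.907],[1,[0.28,-0.806,0],-1.907],[1,[0.28,-0.806,0],-1.907],[1,[0.28,-0.806,0],-1.907],[1,[0.28,-0.806,0],-1.907]]}}

```text
t: 2.15
tool_pos: [0.5116, -0.2527, 0.2488]
tcp_rot: [-0.407, 0.914, 0.001, -0.001]
contact_force: [-0.7, -0.6, 0.1]
width: 1.001
```

```bash
python3 - <<'E'
from h import *
d=snap('wrist','w1');s=state();print(s['t'],s['tool_pos'],s['tcp_rot'],s['qpos'],s['contact_force'],d['xyz'])
E
```

```text
2.2 [ 0.51166498 -0.25225849  0.24926554] [-4.07002612e-01  9.13426733e-01  6.34826248e-04 -2.71951274e-04] [-1.06893179e-01 -3.71750423e-02  6.37085639e-03 -8.25694893e-04
 -1.61545011e+00 -6.25598980e-01] [ 0.45197981  0.25420935 -0.06484478] [ 0.4662945  -0.30410818  0.37325538]
```

View pics/w1.png

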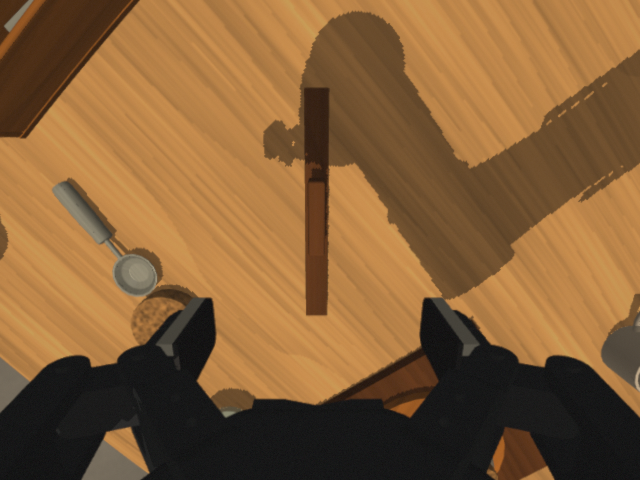

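Wrist view: the rail is vertical at column 316 (strip corners (305,88), (329,88), (306,315), (328,315)), with the rib top from (316,182) to (316,255), centred between the fingers. I'll fit the rail from this and the top view.

```bash
python3 - <<'E'
from h import *
from scipy.optimize import least_squares
T=load('top0');W=load('w1');S=load('side0')
tb=lambda U,V:(355+(U+.5)/4-.5,160+(V+.5)/4-.5)
sd=lambda U,V:(325+(U+.5)/7-.5,160+(V+.5)/7-.5)
for n,a,b,c in [('endFar',(312,427),(316,183),(455,108)),('endNear',(245,365),(316,256),(314,178))]:
    print(n,tri([(T,*tb(*a)),(W,*b)]),tri([(T,*tb(*a)),(S,*sd(*c))]),tri([(W,*b),(S,*sd(*c))]))
for p in [(305,88),(329,88),(328,315),(306,315)]: print(onz(W,*p,.016))
P=[onz(W,*p,.016) for p in [(305,88),(329,88),(328,315),(306,315)]]
c=sum(P)/4; dv=P[3]+P[2]-P[0]-P[1]; print(c,np.arctan2(dv[1],dv[0]), np.linalg.norm(dv)/2)
print('cup',onz(T,278,321,.05))
E
```

```text
endFar (array([ 0.49147489, -0.27907075,  0.05514724]), [np.float64(0.0014440830948916064), np.float64(0.0014440830948915977)]) (array([ 0.49021845, -0.27855334,  0.06008771]), [np.float64(0.00248888350464246), np.float64(0.002488883504642508)]) (array([ 0.48874663, -0.27925856,  0.05953499]), [np.float64(0.0009626918939973327), np.float64(0.0009626918939971929)])
endNear (array([ 0.53354562, -0.23117107,  0.07057514]), [np.float64(0.000336832657898682), np.float64(0.00033683265789894335)]) (array([ 0.53389788, -0.23370486,  0.05469141]), [np.float64(0.001015952228386427), np.float64(0.00101595222838654)]) (array([ 0.53378667, -0.22855756,  0.06036503]), [np.float64(0.0016615047589007698), np.float64(0.0016615047589008931)])
[ 0.44007698 -0.34997917  0.016     ]
[ 0.42305011 -0.33462895  0.016     ]
[ 0.58240707 -0.15653051  0.016     ]
[ 0.60092532 -0.17326098  0.016     ]
[ 0.51161487 -0.2535999   0.016     ] 0.8366276619384468 0.23896981230369194
cup [0.34044803 0.14090918 0.05      ]
```

Emit:
{"fn": "step_arm", "kwargs": {"rows": [[0.6,[0,-0.001,-0.05],0],[0.6,[0,-0.001,-0.1],0],[0.6,[0,-0.001,-0.14],0],[0.6,[0,-0.001,-0.17],0],[0.6,[0,-0.001,-0.19],0],[0.6,[0,-0.001,-0.206],0],[0.6,[0,-0.001,-0.206],0],[0,[0,-0.001,-0.206],0],[0,[0,-0.001,-0.206],0],[0,[0,-0.001,-0.206],0],[0,[0,-0.001,-0.206],0],[0,[0,-0.001,-0.206],0],[0,[0,-0.001,-0.206],0],[0,[0,-0.001,-0.206],0]]}}

```text
t: 3.95
tool_pos: [0.5125, -0.2534, 0.0446]
tcp_rot: [-0.407, 0.913, -0.0, 0.001]
contact_force: [0.5, 1.2, 5.1]
width: 0.178
```

Emit:
{"fn": "step_arm", "kwargs": {"rows": [[0,[0,0,0.04],0],[0,[0,0,0.08],0],[0,[-0.03,0.03,0.09],0.15],[0,[-0.05,0.07,0.09],0.3],[0,[-0.06,0.12,0.09],0.45],[0,[-0.06,0.17,0.09],0.6],[0,[-0.06,0.22,0.09],0.6],[0,[-0.06,0.27,0.09],0.6],[0,[-0.06,0.31,0.09],0.6],[0,[-0.06,0.34,0.09],0.6],[0,[-0.06,0.351,0.09],0.6],[0,[-0.06,0.351,0.09],0.6],[0,[-0.06,0.351,0.09],0.6]]}}

```text
t: 5.58
tool_pos: [0.4524, 0.0967, 0.1344]
tcp_rot: [-0.659, 0.753, 0.0, 0.0]
contact_force: [-0.1, -0.3, -1.5]
width: 0.179
```

```bash
python3 - <<'E'
from h import *
d=snap('wrist','w2');s=state();print(s['t'],s['tool_pos'],s['tcp_rot'],s['qpos'],s['contact_force'],d['xyz'])
t=snap('top','top2');snap('side','side2')
cv2.imwrite('pics/e.png',cv2.resize(cv2.imread('pics/top2.png')[165:345,220:380],None,fx=3.3,fy=3.3,interpolation=cv2.INTER_CUBIC))
cv2.imwrite('pics/f.png',cv2.resize(cv2.imread('pics/side2.png')[200:370,230:450],None,fx=3.5,fy=3.5,interpolation=cv2.INTER_CUBIC))
E
```

```text
5.625 [0.45247063 0.09665234 0.13448439] [-6.58397678e-01  7.52670160e-01  3.29688503e-05  3.56017889e-04] [ 6.48988622e-01 -3.26507766e-01 -4.53920756e-01 -1.16319209e-04
 -1.44267762e+00 -7.82394169e-01] [-0.44673441 -0.72450834 -1.37021299] [0.44404621 0.02820306 0.25876466]
```

View pics/w2.png

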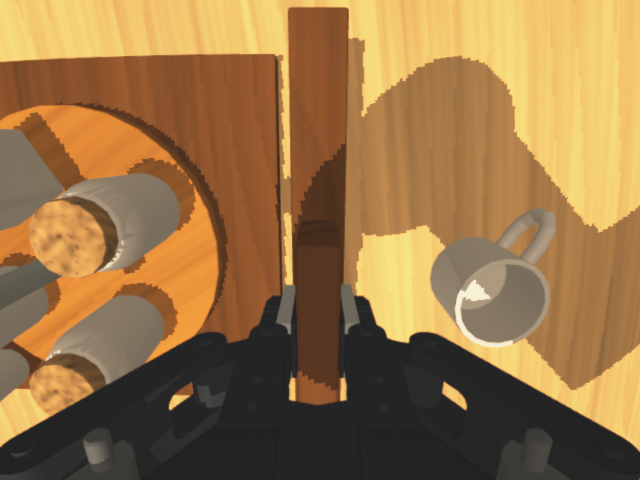

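View pics/f.png

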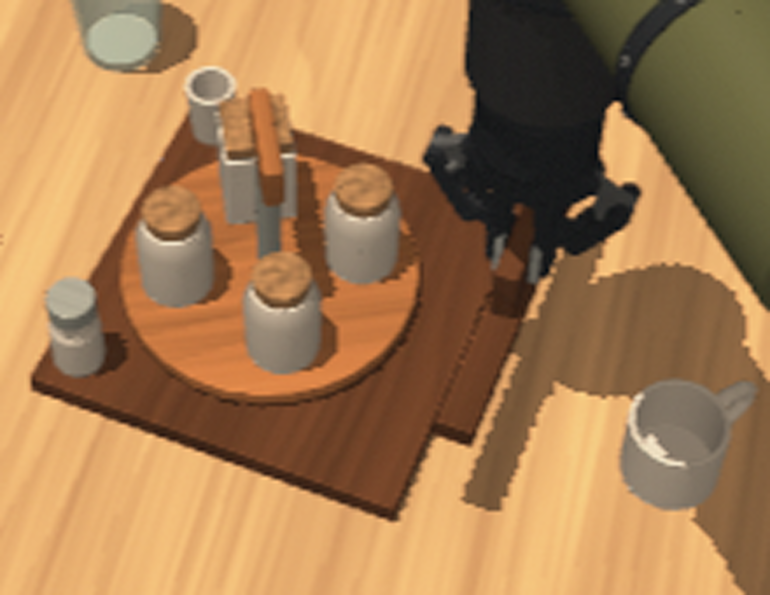

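View pics/e.png

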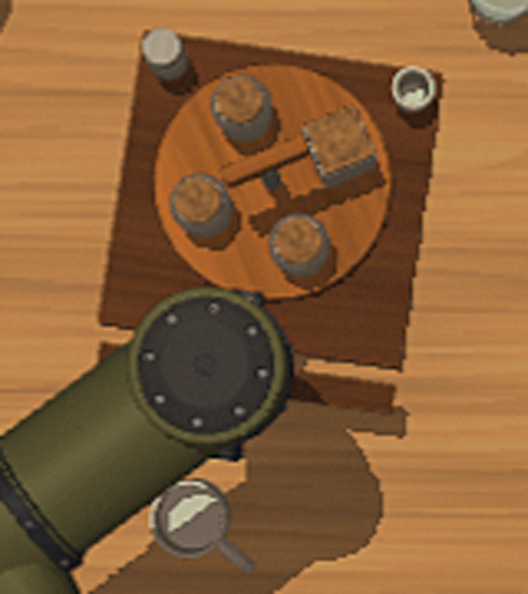

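The wrist view shows the board's front edge running from (275,55) to about (283,285), and the rail end at (289..349,8). The cup is clear of it on the right.

```bash
python3 - <<'E'
from h import *
W=load('w2');z=.1344-.0446+.016
a=onz(W,275,55,.016);b=onz(W,281.5,250,.016);print('board edge',a,b,'yaw',np.arctan2((b-a)[1],(b-a)[0])-np.pi/2)
P=[onz(W,*p,z) for p in [(289,9),(349,10),(289,225),(346,225)]];print(np.round(P,4))
m0=(P[0]+P[1])/2;m1=(P[2]+P[3])/2;print('rail end',m0,'width',np.linalg.norm(P[0]-P[1]),'yaw',np.arctan2(*(m1-m0)[[1,0]])-np.pi/2)
u=(m1-m0)/np.linalg.norm(m1-m0);print('rail centre',m0+.12*u)
# edges by gradient scanning
g=cv2.cvtColor(W['image'],cv2.COLOR_RGB2GRAY).astype(int)
for r in (70,110,150,190,220): print(r,g[r,268:300])
bp=[-0.1355,.6195,.0775]
c,s=np.cos(bp[0]),np.sin(bp[0]);print(proj(W,[[bp[1]-.14*c+.13*s,bp[2]-.14*s-.13*c,.016],[bp[1]-.14*c,bp[2]-.14*s,.016]]))
E
```

```text
board edge [ 0.46363525 -0.0297801   0.016     ] [0.48008082 0.09910293 0.016     ] yaw -0.12691494351078725
[[ 0.4483 -0.0242  0.1058]
 [ 0.4251 -0.0207  0.1058]
 [ 0.4615  0.0617  0.1058]
 [ 0.4361  0.0651  0.1058]]
rail end [ 0.43668059 -0.02246585  0.1058    ] width 0.023504751139848675 yaw -0.14025932546512165
rail centre [0.45345657 0.09635573 0.1058    ]
70 [105 105 104 104 105 105  95  72  54  75 111 129 139 183 208 213 213 213
 213 209 175 116  97 101 102 102 102 101 100  99  97  98]
110 [103 104 104 104 104 104 103  89  62  53  83 117 126 129 129 142 196 209
 211 212 207 146  98  94  96  97  96  95  93  92  91  93]
150 [ 99 101 101 102 102 102 101 101  85  57  54  88 124 129 141 199 206 206
 206 207 208 205 134  98  98  99  98  97  96  94  94  95]
190 [104 105 105 105 107 107 106 100  68  56  45  55  92 123 125 125 126 128
 129 129 128 128 123  92  95  99 100 100  99  98  97  96]
220 [103 101 103 102 105 104 105 107 103  72  67  51  67 122 134 145 187 208
 206 206 206 207 201 144 100  99 100 101 100  95  65  61]
[[274.99029466  50.52481944]
 [279.95045455 246.61506629]]
```

Emit:
{"fn": "step_arm", "kwargs": {"rows": [[0,[0.004,0.003,-0.04],-0.003],[0,[0.004,0.003,-0.065],-0.003],[0,[0.004,0.003,-0.08],-0.003],[0,[0.004,0.003,-0.088],-0.003],[0,[0.004,0.003,-0.088],-0.003],[0,[0.008,0.0025,-0.088],-0.003],[0,[0.012,0.002,-0.088],-0.003],[0,[0.012,0.002,-0.088],-0.003]]}}

```text
t: 6.72
tool_pos: [0.465, 0.0988, 0.047]
tcp_rot: [-0.657, 0.754, -0.0, 0.001]
contact_force: [-0.4, 1.3, -1.9]
width: 0.181
```

```bash
python3 - <<'E'
from h import *
d=snap('wrist','w3');s=state();print(s['t'],s['tool_pos'],s['tcp_rot'],s['contact_force'],s['wrist_torque'])
E
```

```text
6.775 [0.46475641 0.09880268 0.04680363] [-6.57149433e-01  7.53760038e-01  3.23658781e-05  6.53147615e-04] [-0.84480912  0.43124993 -1.79542991] [ 0.03322018  0.02828705 -0.02612555]
```

View pics/w3.png

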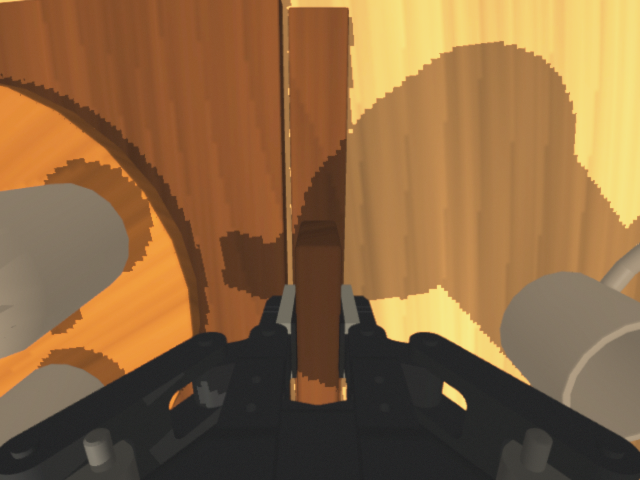

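The gap between the board edge (col 283–287) and the rail edge (289–290) is about 2 mm. Now I push gently until contact.

Emit:
{"fn": "step_arm", "kwargs": {"rows": [[0,[0.0015,0,0],0.008],[0,[0.003,0,0],0.008],[0,[0.0035,0,-0.001],0.008],[0,[0.0035,0,-0.002],0.008]]}}

```text
t: 7.28
tool_pos: [0.4681, 0.0987, 0.0447]
tcp_rot: [-0.66, 0.751, 0.0, 0.0]
contact_force: [-2.7, -1.0, 0.6]
width: 0.175
```

```bash
python3 - <<'E'
from h import *
d=snap('wrist','w4');s=state();print(s['t'],s['tool_pos'],s['tcp_rot'],s['contact_force'],s['wrist_torque'])
cv2.imwrite('pics/w4c.png',cv2.resize(cv2.imread('pics/w4.png')[0:300,220:420],None,fx=2,fy=2))
E
```

```text
7.325 [0.46806852 0.09868468 0.04463639] [-6.60086936e-01  7.51189115e-01  9.88869615e-05  3.73672504e-04] [-1.91123173  0.37287114 -1.02614295] [-0.02327127  0.51359867 -0.19835998]
```

View pics/w4c.png

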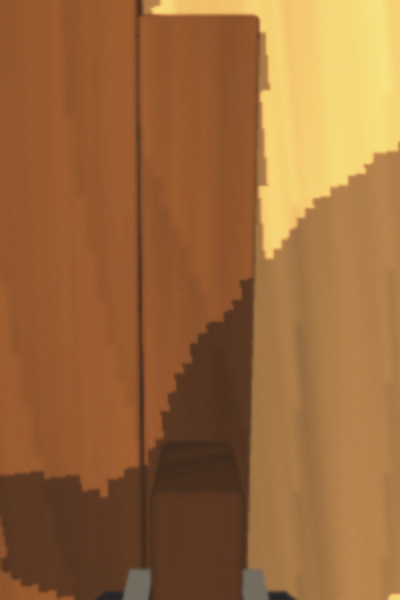

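Emit:
{"fn": "step_arm", "kwargs": {"rows": [[0,[0.0015,0,-0.001],0],[0,[0.0025,0,-0.001],0],[0,[0.0025,0,-0.001],0],[0,[0.0015,0,-0.0005],0],[0.4,[0.0005,0,0],0],[0.4,[0,0,0],0],[0.4,[0,0,0],0],[0.4,[0,0,0],0],[0.4,[0,0,0],0]]}}

```text
t: 8.45
tool_pos: [0.4681, 0.0987, 0.0446]
tcp_rot: [-0.66, 0.751, 0.0, 0.0]
contact_force: [-0.2, -0.1, 0.4]
width: 0.4
```

```bash
python3 - <<'E'
from h import *
d=snap('wrist','w5');s=state();print(s['t'],s['tool_pos'],s['tcp_rot'],s['contact_force'],s['wrist_torque'],s['width'])
cv2.imwrite('pics/w5c.png',cv2.resize(cv2.imread('pics/w5.png')[0:300,220:420],None,fx=2,fy=2))
E
```

```text
8.5 [0.46812868 0.09868457 0.04461975] [-6.60101953e-01  7.51175927e-01  6.32601890e-05  3.67173901e-04] [0.06962849 0.13008506 0.99184469] [-0.04644649 -0.02579736 -0.04332645] 0.4014184436583391
```

View pics/w5c.png

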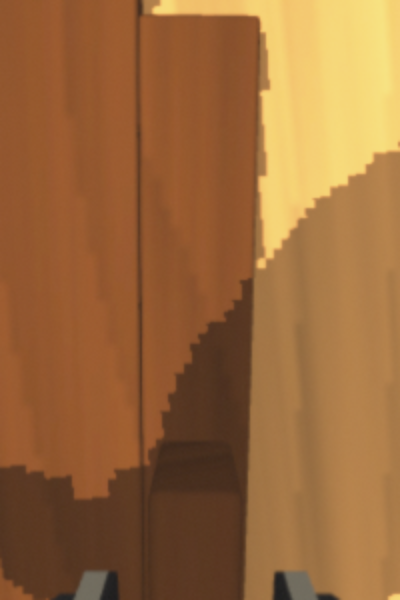

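The rail sits tight against the board over its whole visible length and is released. I lift, move above the handle, then check from all cameras.

Emit:
{"fn": "step_arm", "kwargs": {"rows": [[0.4,[0,0,0.03],0],[0.4,[0,0,0.08],0],[0.8,[0,0,0.14],0],[1,[0,0,0.2],0],[1,[0.03,0,0.225],0.1],[1,[0.08,-0.01,0.225],0.25],[1,[0.13,-0.02,0.225],0.4],[1,[0.151,-0.02,0.225],0.507],[1,[0.151,-0.02,0.225],0.507],[1,[0.151,-0.02,0.225],0.507],[1,[0.151,-0.02,0.225],0.507]]}}

```text
t: 9.88
tool_pos: [0.6186, 0.0788, 0.2704]
tcp_rot: [0.827, -0.562, 0.0, -0.001]
contact_force: [0.1, -0.7, -0.7]
width: 1.003
```

```bash
python3 - <<'E'
from h import *
d=snap('wrist','w6');s=state();print(s['t'],s['tool_pos'],s['tcp_rot'],s['contact_force'],s['qpos'])
t=snap('top','top6');snap('side','side6')
cv2.imwrite('pics/e6.png',cv2.resize(cv2.imread('pics/top6.png')[165:345,220:380],None,fx=3.3,fy=3.3,interpolation=cv2.INTER_CUBIC))
cv2.imwrite('pics/f6.png',cv2.resize(cv2.imread('pics/side6.png')[200:370,230:450],None,fx=3.5,fy=3.5,interpolation=cv2.INTER_CUBIC))
E
```

```text
9.925 [0.61862676 0.07888508 0.27043824] [ 8.27394419e-01 -5.61620602e-01  1.81732875e-04 -8.60691533e-04] [-0.40876584 -0.42062584  0.76088469] [ 4.47074749e-01  1.05179987e-01  1.90623418e-01 -5.54181278e-04
 -1.65456932e+00 -6.90121424e-02]
```

View pics/w6.png

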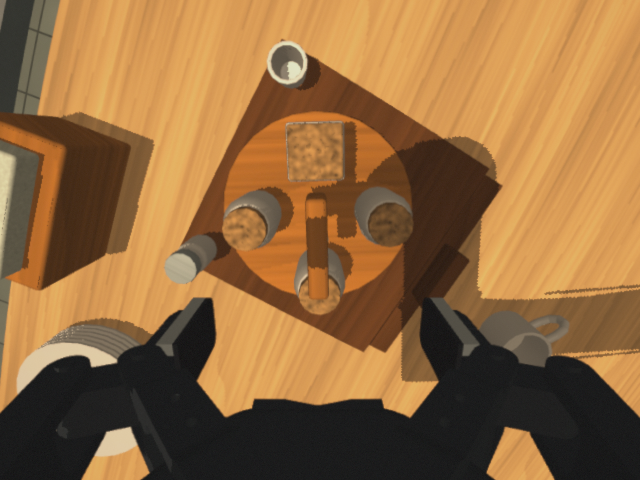

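View pics/f6.png

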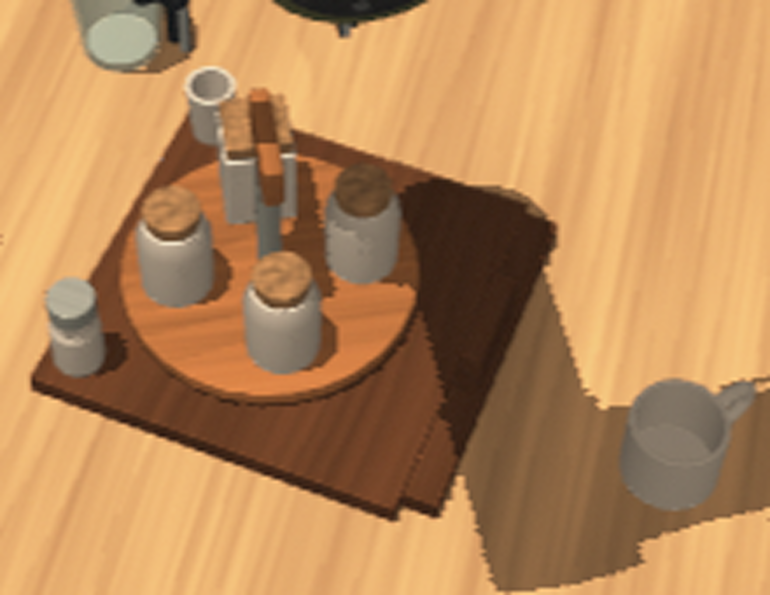

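View pics/e6.png

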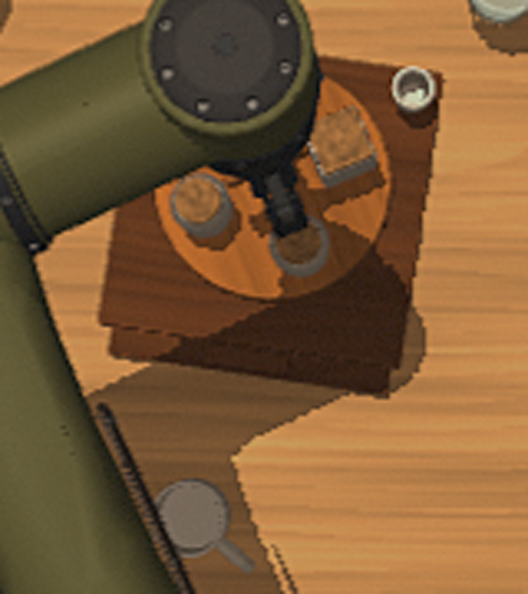

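Rail flush and within the board's span in both fixed views (side crop: its end at (437,512) next to the board corner (397,515)). In the wrist view the handle is vertical, top from (316,197) to (317,297).

```bash
python3 - <<'E'
from h import *
W=load('w6');S=load('side6')
sf=lambda U,V:(230+(U+.5)/3.5-.5,200+(V+.5)/3.5-.5)
a=tri([(W,316,198),(S,*sf(261,93))]);b=tri([(W,317,297),(S,*sf(272,196))]);print(a,b)
a=onz(W,316,197,.177);b=onz(W,317,298,.177);print('handle',a,b,(a+b)/2,np.linalg.norm(a-b),np.arctan2(*(a-b)[[1,0]]))
P=[onz(W,*p,.112) for p in [(287,123),(343,123),(345,180),(289,182)]];j=sum(P)/4;print('jar',j)
P=[onz(W,*p,.016) for p in [(500,186),(372,350)]];d=P[1]-P[0];print('rail outer',P,np.linalg.norm(d),'yaw',np.arctan2(d[1],d[0])-np.pi/2)
p=onz(W,283,40,.016);q=onz(W,489,175,.016);r=onz(W,364,351,.016);print('board BR FR FL',p,q,r,np.linalg.norm(p-q),np.linalg.norm(q-r),np.arctan2(*(p-q)[[1,0]]),np.arctan2(*(r-q)[[1,0]])-np.pi/2)
E
```

```text
(array([0.63206375, 0.04589195, 0.17367513]), [np.float64(0.0016377023067963886), np.float64(0.0016377023067965573)]) (array([0.60524407, 0.11454182, 0.16251541]), [np.float64(0.0006775575712419617), np.float64(0.0006775575712421143)])
handle [0.63402974 0.04531124 0.177     ] [0.60805052 0.10918819 0.177     ] [0.62104013 0.07724972 0.177     ] 0.06895784878871686 -1.1845212215940568
jar [0.64373657 0.02171342 0.112     ]
rail outer [array([ 0.44326791, -0.01829074,  0.016     ]), array([0.49094283, 0.21986394, 0.016     ])] 0.242879695412512 yaw -0.19757312750365763
board BR FR FL [ 0.71358407 -0.06502089  0.016     ] [ 0.46052233 -0.02412774  0.016     ] [0.49966379 0.22481822 0.016     ] 0.25634448793120534 0.2520042477342542 -0.1602086716105045 -0.15595203166666183
```

Emit:
{"fn": "step_arm", "kwargs": {"rows": [[1,[0.0015,-0.0015,-0.04],0.004],[1,[0.0015,-0.0015,-0.07],0.004],[1,[0.0015,-0.0015,-0.095],0.004],[1,[0.0015,-0.0015,-0.109],0.004],[1,[0.0015,-0.0015,-0.109],0.004],[0,[0.0015,-0.0015,-0.109],0.004],[0,[0.0015,-0.0015,-0.109],0.004],[0,[0.0015,-0.0015,-0.109],0.004],[0,[0.0015,-0.0015,-0.109],0.004],[0,[0.0015,-0.0015,-0.109],0.004],[0,[0.0015,-0.0015,-0.109],0.004],[0,[0.0015,-0.0015,-0.109],0.004],[0,[0.0015,-0.0015,-0.109],0.004]]}}

```text
t: 11.65
tool_pos: [0.6199, 0.0773, 0.1617]
tcp_rot: [0.829, -0.56, 0.0, -0.001]
contact_force: [-5.6, 0.0, 4.5]
width: 0.152
```

```bash
python3 - <<'E'
from h import *
s=state();print(s['t'],s['tool_pos'],s['tcp_rot'],s['contact_force'],s['width'])
q=s['tcp_rot'];print('yaw',2*np.arctan2(q[1],q[0]))
E
```

```text
11.65 [0.61992662 0.07725202 0.16171208] [ 8.28573424e-01 -5.59880110e-01  1.08212392e-05 -5.85255937e-04] [-5.55770983  0.04676147  4.53574812] 0.15189394106340404
yaw -1.1884824286347
```

Emit:
{"fn": "step_arm", "kwargs": {"rows": [[0,[0,0,0],-0.05],[0,[0,0,0],-0.13],[0,[0,0,0],-0.22],[0,[0,0,0],-0.32],[0,[0,0,0],-0.42],[0,[0,0,0],-0.52],[0,[0,0,0],-0.62],[0,[0,0,0],-0.72],[0,[0,0,0],-0.82],[0,[0,0,0],-0.92],[0,[0,0,0],-1.0],[0,[0,0,0],-1.05],[0,[0,0,0],-1.05]]}}

```text
t: 13.28
tool_pos: [0.6187, 0.0774, 0.1617]
tcp_rot: [-0.436, 0.9, 0.0, -0.001]
contact_force: [-10.8, 0.7, 6.3]
width: 0.157
```

```bash
python3 - <<'E'
from h import *
d=snap('wrist','w7');s=state();print(s['t'],s['tool_pos'],s['contact_force'],s['wrist_torque'],s['width'],s['qpos'])
q=s['tcp_rot'];print('yaw',2*np.arctan2(q[1],q[0]))
E
```

```text
13.325 [0.61876273 0.07741769 0.16171518] [-8.61548567  1.25298974  4.39300245] [0.33140893 3.0107116  0.01965988] 0.15160851631330172 [ 4.44787882e-01  1.11184466e-01 -4.45071367e-04 -4.66910435e-04
 -1.46056992e+00 -1.11214033e+00]
yaw 4.044984849333474
```

View pics/w7.png

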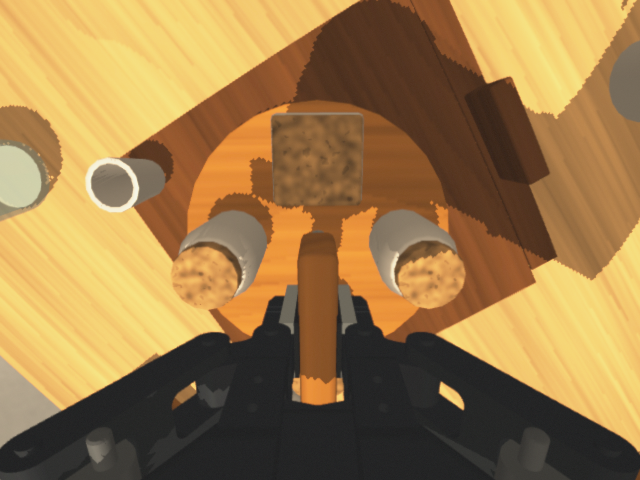

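The turntable follows the gripper: the square lid, at (317,160), stays aligned above the bar. I finish the turn.

Emit:
{"fn": "step_arm", "kwargs": {"rows": [[0,[-0.001,0,0],-0.05],[0,[-0.002,0,0],-0.13],[0,[-0.002,0,0],-0.22],[0,[-0.002,0,0],-0.32],[0,[-0.002,0,0],-0.42],[0,[-0.002,0,0],-0.52],[0,[-0.002,0,0],-0.62],[0,[-0.002,0,0],-0.72],[0,[-0.002,0,0],-0.82],[0,[-0.002,0,0],-0.92],[0,[-0.002,0,0],-1.0],[0,[-0.002,0,0],-1.042],[0,[-0.002,0,0],-1.042],[0,[-0.002,0,0],-1.042],[0,[-0.002,0,0],-1.042],[0,[-0.002,0,0],-1.042]]}}

```text
t: 15.32
tool_pos: [0.6182, 0.0785, 0.1617]
tcp_rot: [0.069, 0.998, 0.002, 0.001]
contact_force: [4.8, 3.5, -0.9]
width: 0.157
```

```bash
python3 - <<'E'
from h import *
d=snap('wrist','w8');s=state();print(s['t'],s['tool_pos'],s['contact_force'],s['wrist_torque'],s['width'],s['qpos'],s['joint_velocities'])
q=s['tcp_rot'];print('yaw',2*np.arctan2(q[1],q[0])-2*np.pi)
snap('side','side8');snap('top','top8')
cv2.imwrite('pics/f8.png',cv2.resize(cv2.imread('pics/side8.png')[200:370,230:450],None,fx=3.5,fy=3.5,interpolation=cv2.INTER_CUBIC))
E
```

```text
15.375 [0.61821569 0.07848217 0.16170622] [ 5.45259044  3.89826266 -0.95333991] [ 0.81389314 -1.32958289 -0.07246999] 0.15286671626852363 [ 4.46192697e-01  1.06176243e-01 -5.47148714e-03 -1.58656639e-03
 -1.45535203e+00 -2.15498067e+00] [-0.00042863 -0.00084641  0.00086532  0.00116131 -0.00096368 -0.00018339]
yaw -3.2797640580763545
```

View pics/w8.png

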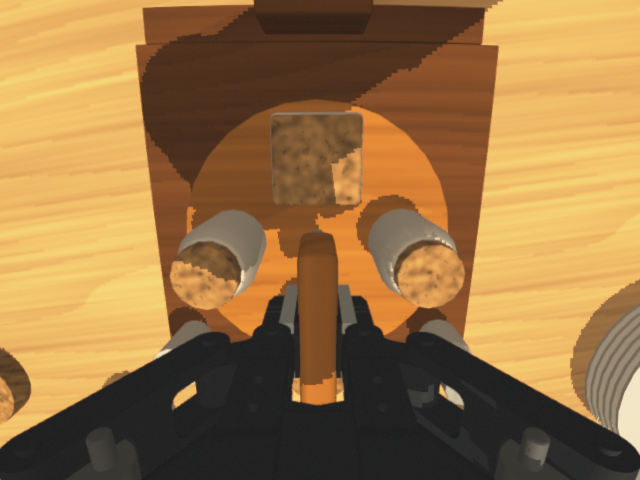

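View pics/f8.png

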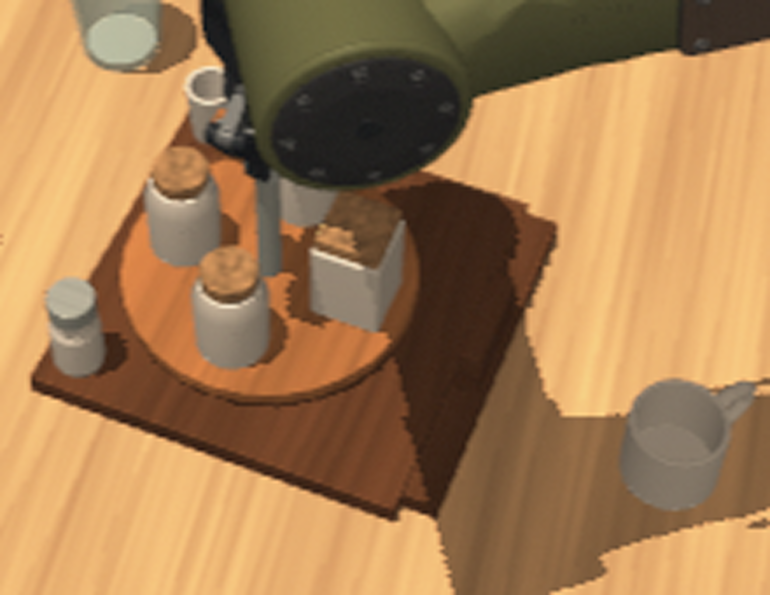

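View pics/top8.png

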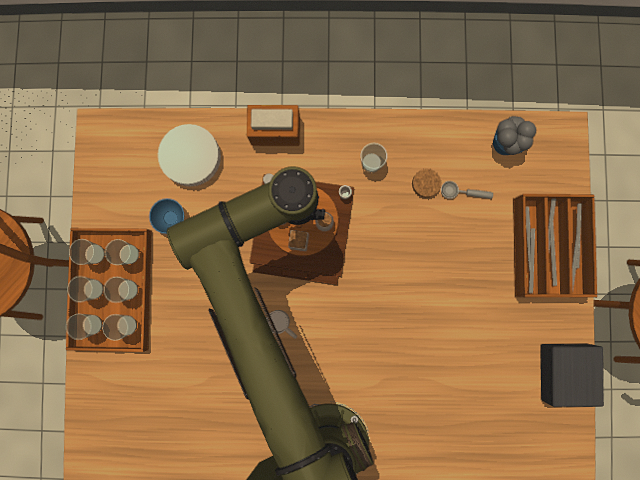

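```bash
python3 - <<'E'
from h import *
W=load('w8')
a=onz(W,137,46,.016);b=onz(W,497,45,.016);r1=onz(W,144,8.5,.016);r2=onz(W,484,9,.016)
j=sum(onz(W,*p,.112) for p in [(272,114),(362,114),(362,205),(273,206)])/4
yaw=np.arctan2(*(b-a)[[1,0]]); yaw=yaw-np.pi/2 if b[1]>a[1] else yaw+np.pi/2
m=(a+b)/2;Rm=np.array([[np.cos(yaw),np.sin(yaw)],[-np.sin(yaw),np.cos(yaw)]])
f=lambda p:Rm@(p-m)[:2]+[-.14,0]
print('yaw',yaw,'front mid',m,'len',np.linalg.norm(a-b),'rail outer corners(board)',f(r1),f(r2),'jar(board)',f(j))
cv2.imwrite('pics/w8c.png',cv2.resize(cv2.convertScaleAbs(cv2.imread('pics/w8.png')[0:70,120:520],alpha=2),None,fx=2,fy=2))
E
```

```text
yaw -0.13526989324227467 front mid [0.48240017 0.0979863  0.016     ] len 0.2569720731630428 rail outer corners(board) [-0.1642252  -0.12087372] [-0.16319306  0.11678562] jar(board) [-0.06268603 -0.00045664]
```

View pics/w8c.png

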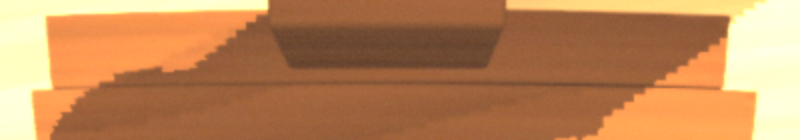

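The rail is tight against the board: its outer corners sit at x = -0.164 and -0.163 (flush is -0.164), and it is centred within 2 mm. The jar is at (-0.063, 0.000) in the board frame. Handing in.

```bash
python3 - <<'E'
from h import *
print(order.sign_off())
E
```

```text
the job is handed in; nothing more can be done
None
```

The job is done and handed in at about 15.5 s. Sign-off reports no verdict, so success rests on my own last checks.

- **Rail:** I gripped it by its rib, pressed it flush against the board's front edge and released it. The final wrist picture puts its outer corners at x = -164 and -163 mm in the board frame (flush is -164), with its centre about 2 mm off the middle.
- **Carousel:** I turned it about 120° clockwise by the handle and kept hold of it. The square jar is at (-63, 0) mm in the board frame. The arm is still, with the tool about 2 mm from the axle and 162 mm up, and the fingers are set to close at half force. The finger force on the handle has no direct reading. The fingers stopped at a width of about 13 mm on a 14 mm bar, and a few newtons showed at the wrist.
- **Other objects:** nothing looked moved in the final top and side pictures. I judged that by eye and did not measure it. The sugar bowl and cup were partly hidden by the arm in the top view.
- **Measurements that disagreed:** at an earlier arm position, a wrist view gave a board angle of -0.156 rad and a rail angle of -0.198 rad, from corners in shadow. The fixed cameras and the final wrist view both gave -0.135 rad. I aimed at -0.138, which is well inside the tolerance.

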